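# Shut the cutter case and hold it up by its handle

## Robot

A 6-joint arm with a two-finger parallel gripper is mounted at the origin on the work surface. World frame = base frame: x ahead of the robot, y to its left, z up, the work surface at z = 0. Lengths are in m, angles in rad, forces in N, time in s.
With the tool pointing down it reaches from about 0.4 to 0.825 m from the base axis. Payload 7 kg.
Tool frame: the origin (TCP) lies on the centre line of the jaws, within the pads' length; the fingertips stand tip_reach ahead of it and the grasp point (between the pads) is the TCP (tip_reach is the distance from the TCP to the fingertips, in m); z points along the fingers, y is the line along which they close (so a half turn about z gives the same grasp; the last joint's range is limited). The gripper opens to 88 mm and grips with 3 to 60 N. Pads are 19 mm wide; open, the fingers measure 130 mm over their backs; the gripper's body (78 mm by 193 mm) begins 47 mm behind the grasp point.
Start: joints at [1.461, 0.359, 0.012, 0, -1.224, -0.288], TCP at [0.261, 0.622, 0.246] pointing down, gripper open.
Joint ranges: [-3.07, 3.07], [-1.43, 2.12], [-1.02, 1.25], [-3.03, 1.67], [-3.05, -0], [-3.03, 3.03]. Speed limits (rad/s): [2.39, 2.39, 3.01, 3.14, 3.14, 3.14].

## Interface

Orientations are given as [roll, pitch, yaw] about the fixed x, y, z axes, in that order (R = Rz(yaw) Ry(pitch) Rx(roll)).
In Python, from station import get_state, grab_frame, calibration, job_done, find_in, mark_of, tip_reach gives the robot as it stands.
- The arm moves only by the shell command python3 -m handwheel 'ROWS' [OPENING] [FORCE]. ROWS is JSON, a list of rows, each an object with "delta_pos": the shift along the world's x, y, z in units of 30 mm (1.0 is 30 mm), a list of three; "dr": the turn, a rotation vector about the world's x, y, z in degrees, a list of three. In form: [{"delta_pos": [tx, ty, tz], "dr": [rx, ry, rz]}, ...]. A call has 1 to 10 rows; each row shifts and turns the commanded pose from where the row before left it; what a row does not reach is not made up. A row lasts 1/10 s, in which the tool goes at most 50 mm and 8.59 degrees, less where a joint would pass 70% of its speed; a pose out of reach is approached as far as the arm can. A call is refused whole if a number of a shift passes 1 or a number of a turn 8.59, either way. A call with a gripper value outside its range is refused whole. OPENING is the closure, from -1 (fully open) to 1 (shut), set as the call begins (- or left out, the last holds). The fingers move at their own pace and stop on an object; FORCE is the grip in N (left out, the last holds). Time passes only in rows, so rows that do not move let the fingers close. It gives the time, the measured TCP pose, the force, the opening and the grip force at its end, in the units of the state.
- get_state(): the state, without advancing time (a new reading comes with each control period).
- grab_frame(name): name is "scene" or "top" or "wrist"; returns the picture (400x640x3 uint8, red, green, blue); there is no depth.
- calibration(name): a dict with "fx", "fy", "cx", "cy" (pixels), "extrinsics" (4x4, takes a point from world to camera coordinates). Camera axes: x right, y down, z forward; pixel columns grow to the right and rows downward; lengths in m; the calibration is good to about 2 mm. A picture is of the moment at which its call begins: read the wrist's pose just before it. calibration takes no time and is no camera call; for the wrist camera it gives the pose at the moment of the call.
- job_done(): hands the job in; it is judged then, once.
Trained networks look in the newest picture that a camera, given by its name, has taken for a name from the list of things; names that differ only in an ending like _2 or _b are one class to them, and where a whole thing is asked for, a point or a joint stands for the part that bears it (a point fixed in the world has none). Each returns a list of dicts, best first, with "conf" (0 to 1); they miss things now and then, are a little off and sometimes report something else, mostly with a low value. They report only what shows in the picture. A call takes as long as a camera call. They do not tell look-alikes from the thing itself.
- find_in(camera, query): "location" ([column, row] in pixels, amid what is visible of it).
- mark_of(camera, query): "location" ([column, row] in pixels: a listed point, or the origin of a listed thing).
The state is a dict: "t": time; "q": joint angles; "qd": joint speeds; "joint_efforts": joint torques, N m; "eef_pos": TCP position; "ee_rot": TCP orientation; "force": force on the tool from outside, world axes, zero at the start; "moment": the same for the moment, N m; "width": finger opening in m; "gripper_force": force on a finger pad.
Only numpy, scipy, OpenCV 4.12 (cv2) and the standard library are available. Lean on these libraries where they do the work, as an engineer would, in place of code of your own. Each camera call takes 0.05 s, during which the arm holds its last target. There are 200 camera calls.

## Task

The drawer of the small plywood cutter case on the router's board has been left open. Push it fully shut while the case stands on the board, then lift the case by the middle of its carrying handle until it is at least ten centimetres clear of the board, keeping it level all the way and not disturbing the other things on the board. Hold it there steady and level for two seconds and finish while still holding it in the air: do not put it down or let go.

Things in the scene. Friction and masses are not known exactly. Their poses are not given: they have to be found in the camera images.
- bed: The router's wasteboard: a fixed light MDF slab with a drawn grid, 460 mm (its x) by 860 mm (its y), 30 mm thick, lying flat on the bench. Origin: centre of its underside, so its top is 30 mm above the origin. It lies square to the world axes.
- case: Plywood case, loose and upright on the board: 140 mm deep (its x), 190 wide (its y), 80 high, one drawer opening to its -x (roughly to the robot; turned up to 0.6 rad), bare aluminium handle on top. Origin: centre of underside; z up. 0.6 to 0.9 kg in all; drawer shut, its centre of mass lies under the bar's middle (90 mm below). Pushed over about 3 N it may slide, harmlessly.
- handle (a point): Middle of the carrying bar, 130 mm above the case's underside. The straight bar runs along the case's y: 130 mm long, 14 thick along x, 16 high. It stands on posts 10 mm wide, 60 mm either side of the middle (110 mm free between them), with 42 mm of air between it and the case's flat top. Axes as the case's.
- drawer (a joint): Drawer of the case, in m: 0 fully shut, growing as it slides out along the case's -x, up to 0.08. It starts 0.03 to 0.06 out. It stays where it is left, slides with about 1.2 N of friction, has no catch or spring, and stops at 0.
- drawer_front (a point): Centre of the outer face of the drawer's flat front panel (186 mm wide along y, 72 high, 8 thick, no knob; dark mark near its lower edge). It lies 40 mm above the case's underside and, when shut, 78 mm from the case's centre along its -x; it moves with the drawer. The panel reaches 4 to 76 mm above the case's underside. Axes as the case's.
- motor: Bystander: silver stepper motor standing on its square 56 mm flange, round body 56 mm across, 53 mm high in all. Origin: centre of its underside. Leave it alone.
- clamp: Bystander: flat steel clamping plate 60 by 24 by 8 mm with a round dark nut on top, 18 mm high in all. Origin: centre of its underside. Leave it alone.
- bearing: Bystander: aluminium bearing block 50 by 50 mm, 40 mm high. Origin: centre of its underside. Leave it alone.
Not all that is in view belongs to the job. Of the things shaped like the case, the plywood one is meant.

How it is judged:
On the way, in this order (a step that is already met when the one before it is completed fails the run):
1. the drawer is fully shut while the case stands on the board (value of joint drawer below 0.005 m and z of case in the frame of bed below 0.035 m and angle between case's own z axis and vertical below 0.05 rad), for 0.2 s.
2. the case is held up by its handle, level and steady, for a while (z of case in the frame of bed above 0.12 m and angle between case's own z axis and vertical below 0.09 rad and value of joint drawer below 0.005 m and contact force between case and the fingers above 2 N and distance between the grasp point and handle below 0.06 m and linear speed of case below 0.03 m/s and angular speed of case below 0.2 rad/s and contact force between case and motor below 0.1 N and contact force between case and clamp below 0.1 N and contact force between case and bearing below 0.1 N and contact force between case and bed below 0.1 N), for 1.5 s.
At the end, for the whole second after the job is handed in: Still held by the fingers within 60 mm of the handle's middle (over 2 N): underside at least 90 mm above the board, tilt under 0.09 rad, drawer shut to within 5 mm, slower than 30 mm/s and 0.2 rad/s, touched by neither the board nor the bystanders (all of step 2); the arm keeps its last pose, push and grip.
It fails at once if the motor is moved by more than 20 mm (distance of motor from where it was at the start of the episode above 0.02 m).
It fails at once if the clamp is moved by more than 20 mm (distance of clamp from where it was at the start of the episode above 0.02 m).
It fails at once if the bearing is moved by more than 20 mm (distance of bearing from where it was at the start of the episode above 0.02 m).
It fails at once if the case is tipped by more than 0.2 rad (angle between case's own z axis and vertical above 0.2 rad).
It also fails if it takes over 54 s, if anything falls off the work surface, if the arm or the gripper's body presses on something with over 40 N, if the wrist force passes 120 N, or if a joint passes its speed limit or range.

## Working session

There is one attempt and no reset: what is moved stays moved. The work goes in short steps, Python scripts to look and compute and a shell command to move; the robot and the scene stay as the last step left them, time stands still between calls to the robot, and variables do not carry over. Pictures are saved under pics/ and viewed, at most 10 in all, crops included, and the job is handed in when it is done.

```bash
mkdir -p pics; ls
python3 - <<'E'
from station import *
import cv2,numpy as np
s=get_state();print(s['t'],s['eef_pos'],s['ee_rot'],s['width'],tip_reach)
for c in ['scene','top']:
    im=grab_frame(c);cv2.imwrite(f'pics/{c}0.png',im[:,:,::-1])
    for q in ['case','handle','drawer_front','motor','clamp','bearing']:
        print(c,q,[(np.round(d['location']).tolist(),round(d['conf'],2)) for d in mark_of(c,q)])
E
```

```text
pics
0.0 [0.2613085  0.62186864 0.24462524] [ 3.13994352e+00 -1.15041563e-04 -3.97885343e-01] 0.08752673793093196 0.019
scene case [([280.0, 247.0], 0.98), ([194.0, 147.0], 0.97), ([464.0, 230.0], 0.69), ([361.0, 162.0], 0.61), ([223.0, 246.0], 0.51)]
scene handle [([280.0, 219.0], 0.76), ([473.0, 205.0], 0.71), ([187.0, 119.0], 0.7), ([363.0, 136.0], 0.58)]
scene drawer_front [([283.0, 203.0], 0.67), ([491.0, 230.0], 0.58)]
scene motor [([336.0, 254.0], 0.76)]
scene clamp [([292.0, 288.0], 0.77)]
scene bearing []
top case [([291.0, 277.0], 0.81), ([210.0, 216.0], 0.78), ([348.0, 182.0], 0.73), ([442.0, 278.0], 0.66)]
top handle [([287.0, 277.0], 0.9), ([451.0, 283.0], 0.88), ([202.0, 212.0], 0.83), ([349.0, 174.0], 0.63)]
top drawer_front [([352.0, 211.0], 0.59), ([338.0, 143.0], 0.57)]
top motor [([304.0, 177.0], 0.78)]
top clamp [([335.0, 146.0], 0.61)]
top bearing [([391.0, 173.0], 0.56)]
```

View pics/scene0.png

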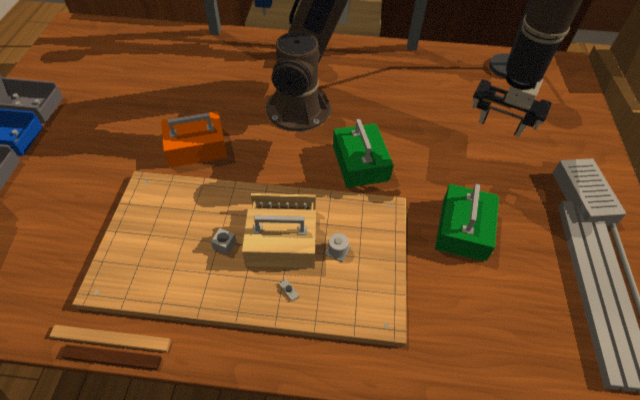

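View pics/top0.png

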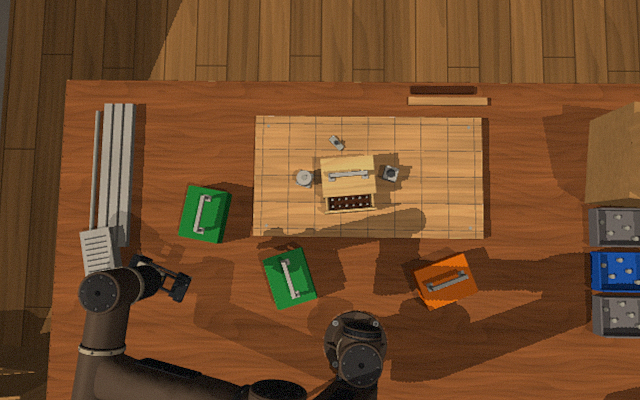

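The pictures show four look-alikes: the plywood case (scene 280,235; top 348,180), an orange one (scene 194,147), and two green ones (scene 361,162 and 464,230). I choose the plywood one on the board. The motor is on its left at top (304,177), the bearing on its right at (391,173), and the clamp behind at (336,143). Next I check it in one close crop.

```bash
cat > h.py <<'E'
import numpy as np,cv2
from station import *
def ray(c,uv,K=None):
    k=K or calibration(c);E=np.array(k['extrinsics']);R,t=E[:3,:3],E[:3,3]
    d=R.T@np.array([(uv[0]-k['cx'])/k['fx'],(uv[1]-k['cy'])/k['fy'],1]);return -R.T@t,d
def on(c,uv,z,K=None):
    o,d=ray(c,uv,K);return o+d*(z-o[2])/d[2]
def proj(c,p,K=None):
    k=K or calibration(c);E=np.array(k['extrinsics']);q=E[:3,:3]@np.array(p)+E[:3,3]
    return np.array([k['fx']*q[0]/q[2]+k['cx'],k['fy']*q[1]/q[2]+k['cy']])
E
python3 - <<'E'
from h import *
np.set_printoptions(precision=4,suppress=True)
for c in ['scene','top']:
    print(c,on(c,{'scene':(280,219),'top':(349,174)}[c],.16), 'cam',ray(c,(0,0))[0])
print('motor',on('scene',(336,254),.03),on('top',(304,177),.03),'bearing',on('top',(391,173),.05),on('scene',(224,241),.05),'clamp',on('top',(335,146),.03))
a=cv2.imread('pics/scene0.png')[180:280,205:365];b=cv2.imread('pics/top0.png')[125:225,280:410]
cv2.imwrite('pics/crop.png',np.hstack([cv2.resize(a,None,fx=2.75,fy=2.75,interpolation=2),cv2.resize(b,None,fx=2.75,fy=2.75,interpolation=2)]))
E
```

```text
scene [0.6142 0.0391 0.16  ] cam [1.2942 0.1956 1.1479]
top [0.6064 0.0348 0.16  ] cam [0.3971 0.1116 1.6316]
motor [0.6234 0.1926 0.03  ] [0.6117 0.1977 0.03  ] bearing [ 0.6274 -0.1269  0.05  ] [ 0.6317 -0.1212  0.05  ] clamp [0.7314 0.0818 0.03  ]
```

View pics/crop.png

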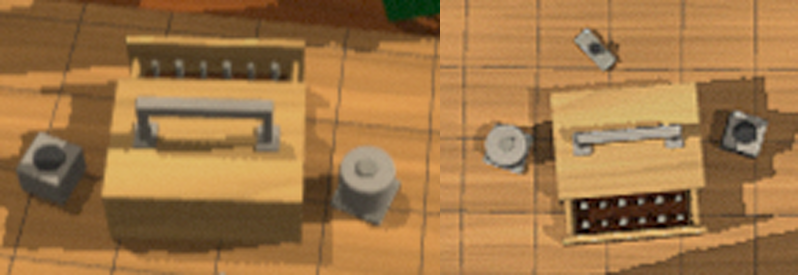

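The crop confirms plywood, with its drawer open toward the robot. In the top view the bar runs from (330.2,175.5) to (367.6,171.9), and the panel's outer top edge from about (325.5,213.4) to (375.6,209.4).

Run:
```python
from h import *
np.set_printoptions(precision=4,suppress=True)
a,b=on('top',(330.2,175.5),.168),on('top',(367.6,171.9),.168)
d=a-b;print('bar',a,b,np.linalg.norm(d),(a+b)/2,'yaw',np.arctan2(-d[0],d[1]))
a,b=on('top',(325.5,213),.106),on('top',(375.6,209),.106)
d=a-b;print('panel',a,b,np.linalg.norm(d),(a+b)/2,'yaw',np.arctan2(-d[0],d[1]))
# scene roof corners crop (115,80),(304,85) front... bar (137,99)-(273,104)
a,b=[on('scene',(205+u/2.75,180+v/2.75),.168) for u,v in ((137,101),(273,104))]
d=b-a;print('bar scene',a,b,np.linalg.norm(d),(a+b)/2,'yaw',np.arctan2(-d[0],d[1]))
```

```text
bar [0.5994 0.1    0.168 ] [ 0.6132 -0.0287  0.168 ] 0.12942422599107867 [0.6063 0.0356 0.168 ] yaw 0.10698169225160312
panel [0.4729 0.1148 0.106 ] [ 0.4892 -0.0636  0.106 ] 0.17915035211677158 [0.4811 0.0256 0.106 ] yaw 0.0914736717048044
bar scene [ 0.6206 -0.0253  0.168 ] [0.6083 0.1021 0.168 ] 0.12800920172872882 [0.6144 0.0384 0.168 ] yaw 0.09662685089328303
```

```bash
R='x'; python3 -m handwheel '[{"delta_pos":[0.27,-1,0],"dr":[0,0,1.4]},{"delta_pos":[0.27,-1,0],"dr":[0,0,1.4]},{"delta_pos":[0.27,-1,0],"dr":[0,0,1.4]},{"delta_pos":[0.27,-1,0],"dr":[0,0,1.4]},{"delta_pos":[0.27,-1,0],"dr":[0,0,1.4]},{"delta_pos":[0.27,-1,0],"dr":[0,0,1.4]},{"delta_pos":[0.27,-1,0],"dr":[0,0,1.4]},{"delta_pos":[0.27,-1,0],"dr":[0,0,1.4]},{"delta_pos":[0.27,-1,0],"dr":[0,0,1.4]},{"delta_pos":[0.27,-1,0],"dr":[0,0,1.4]}]' 1 10
python3 -m handwheel '[{"delta_pos":[0.27,-1,0],"dr":[0,0,1.4]},{"delta_pos":[0.27,-1,0],"dr":[0,0,1.4]},{"delta_pos":[0.27,-1,0],"dr":[0,0,1.4]},{"delta_pos":[0.27,-1,0],"dr":[0,0,1.4]},{"delta_pos":[0.27,-1,0],"dr":[0,0,1.4]},{"delta_pos":[0.27,-1,0],"dr":[0,0,1.4]},{"delta_pos":[0.27,-1,0],"dr":[0,0,1.4]},{"delta_pos":[0.27,-1,0],"dr":[0,0,1.4]},{"delta_pos":[0.27,-1,0],"dr":[0,0,1.4]},{"delta_pos":[0,0,0],"dr":[0,0,0]}]'
python3 - <<'E'
from h import *
np.set_printoptions(precision=4,suppress=True)
s=get_state();print(s['t'],s['eef_pos'],s['ee_rot'],s['q'],s['width'])
K=calibration('wrist');im=grab_frame('wrist');cv2.imwrite('pics/w1.png',im[:,:,::-1])
print('cam',ray('wrist',(0,0),K)[0])
for q,z in (('handle',.16),('drawer_front',.07),('case',.03)):
    print(q,[(d['location'],round(d['conf'],2),on('wrist',d['location'],z,K)) for d in mark_of('wrist',q)])
E
```

```text
t: 1.7
eef_pos: [0.3426, 0.321, 0.2458]
ee_rot: [-3.141, -0.0, -0.152]
force: [0.5, -0.6, 0.1]
width: 0.0132
gripper_force: 0.0
t: 2.7
eef_pos: [0.4156, 0.0498, 0.2457]
ee_rot: [3.141, -0.0, 0.064]
force: [0.9, 0.5, -0.2]
width: 0.0
gripper_force: 0.0
2.7 [0.4156 0.0498 0.2457] [ 3.1414 -0.0002  0.0643] [ 0.5955 -0.0819 -0.5129  0.0003 -1.1397  1.0395] 3.808146685781519e-05
cam [0.489  0.0549 0.3852]
handle []
drawer_front [([347.3, 114.3], 0.8, array([0.4851, 0.0256, 0.07  ]))]
case [([181.8, 277.0], 0.73, array([0.2637, 0.221 , 0.03  ])), ([560.2, 301.9], 0.72, array([ 0.2585, -0.2882,  0.03  ]))]
```

```bash
python3 -m handwheel '[{"delta_pos":[0.1,-0.33,0],"dr":[0,0,0.6]},{"delta_pos":[0.1,-0.33,-0.5],"dr":[0,0,0.6]},{"delta_pos":[0,-0.33,-0.9],"dr":[0,0,0.6]},{"delta_pos":[0,0,-0.9],"dr":[0,0,0]},{"delta_pos":[0,0,-0.9],"dr":[0,0,0]},{"delta_pos":[0,0,-0.9],"dr":[0,0,0]},{"delta_pos":[0,0,-0.8],"dr":[0,0,0]},{"delta_pos":[0,0,-0.5],"dr":[0,0,0]},{"delta_pos":[0,0,0],"dr":[0,0,0]},{"delta_pos":[0,0,0],"dr":[0,0,0]}]'
```

```text
t: 3.9
eef_pos: [0.4216, 0.0233, 0.0839]
ee_rot: [3.141, 0.0, 0.099]
force: [-0.4, -0.1, 0.3]
width: 0.0008
gripper_force: 0.0
```

```bash
python3 -m handwheel '[{"delta_pos":[0.35,0.02,0],"dr":[0,0,0]},{"delta_pos":[0.35,0.02,0],"dr":[0,0,0]},{"delta_pos":[0.35,0.02,0],"dr":[0,0,0]},{"delta_pos":[0.25,0.02,0],"dr":[0,0,0]},{"delta_pos":[0.25,0.02,0],"dr":[0,0,0]},{"delta_pos":[0.25,0.02,0],"dr":[0,0,0]},{"delta_pos":[0.25,0.02,0],"dr":[0,0,0]},{"delta_pos":[0.2,0.02,0],"dr":[0,0,0]}]'
python3 -m handwheel '[{"delta_pos":[0.15,0.015,0],"dr":[0,0,0]},{"delta_pos":[0.15,0.015,0],"dr":[0,0,0]}]'
```

```text
t: 4.7
eef_pos: [0.4892, 0.0272, 0.0834]
ee_rot: [3.141, 0.001, 0.098]
force: [-1.0, -0.3, 0.3]
width: 0.0006
gripper_force: 0.7
t: 4.9
eef_pos: [0.4979, 0.0281, 0.0834]
ee_rot: [3.141, 0.001, 0.098]
force: [-1.0, -1.1, -0.4]
width: 0.0007
gripper_force: 0.6
```

Contact is light, at about the drawer's friction. I continue slowly and watch for the force to step up.

```bash
python3 -m handwheel '[{"delta_pos":[0.15,0.015,0],"dr":[0,0,0]},{"delta_pos":[0.15,0.015,0],"dr":[0,0,0]}]'
python3 -m handwheel '[{"delta_pos":[0.1,0.01,0],"dr":[0,0,0]},{"delta_pos":[0.1,0.01,0],"dr":[0,0,0]}]'
python3 -m handwheel '[{"delta_pos":[0.1,0.01,0],"dr":[0,0,0]}]'
python3 -m handwheel '[{"delta_pos":[0.1,0.01,0],"dr":[0,0,0]}]'
python3 -m handwheel '[{"delta_pos":[0.1,0.01,0],"dr":[0,0,0]}]'
```

```text
t: 5.1
eef_pos: [0.507, 0.0291, 0.0835]
ee_rot: [3.142, 0.0, 0.098]
force: [-1.0, -1.3, -0.5]
width: 0.0007
gripper_force: 0.6
t: 5.3
eef_pos: [0.5131, 0.0298, 0.0836]
ee_rot: [3.142, 0.0, 0.098]
force: [-1.4, -0.3, 0.0]
width: 0.0004
gripper_force: 0.6
t: 5.4
eef_pos: [0.5161, 0.0301, 0.0836]
ee_rot: [3.142, 0.0, 0.098]
force: [-1.0, -0.8, -1.0]
width: 0.0004
gripper_force: 0.6
t: 5.5
eef_pos: [0.5191, 0.0304, 0.0836]
ee_rot: [-3.142, -0.0, 0.098]
force: [-0.7, -0.9, -1.0]
width: 0.0001
gripper_force: 0.6
t: 5.6
eef_pos: [0.522, 0.0307, 0.0836]
ee_rot: [3.142, 0.0, 0.098]
force: [-6.8, -0.4, 2.6]
width: 0.0004
gripper_force: 2.8
```

```bash
python3 -m handwheel '[{"delta_pos":[0.07,0.01,0],"dr":[0,0,0]},{"delta_pos":[0.07,0.01,0],"dr":[0,0,0]},{"delta_pos":[0,0,0],"dr":[0,0,0]},{"delta_pos":[0,0,0],"dr":[0,0,0]},{"delta_pos":[0,0,0],"dr":[0,0,0]}]'
python3 -m handwheel '[{"delta_pos":[-0.5,-0.05,0],"dr":[0,0,0]},{"delta_pos":[-0.8,-0.08,0],"dr":[0,0,0]},{"delta_pos":[-0.8,-0.08,0],"dr":[0,0,0]},{"delta_pos":[0,0,1],"dr":[0,0,0]},{"delta_pos":[0,0,1],"dr":[0,0,0]},{"delta_pos":[0,0,1],"dr":[0,0,0]},{"delta_pos":[0,0,1],"dr":[0,0,0]},{"delta_pos":[0,0,1],"dr":[0,0,0]},{"delta_pos":[0,0,1],"dr":[0,0,0]},{"delta_pos":[0,0,0],"dr":[0,0,0]}]' -1
python3 - <<'E'
from h import *
np.set_printoptions(precision=4,suppress=True)
s=get_state();print(s['t'],s['eef_pos'],s['ee_rot'],s['width'])
V=[]
for c in ('wrist','top','scene'):
    K=calibration(c);im=grab_frame(c);V.append(im[:,:,::-1])
    for q,z in (('handle',.16),('drawer_front',.07)):
        print(c,q,[(np.round(d['location']).tolist(),round(d['conf'],2),on(c,d['location'],z,K)) for d in mark_of(c,q)])
    np.save(f'K_{c}.npy',K,allow_pickle=True)
    cv2.imwrite(f'pics/{c}2.png',V[-1])
E
```

```text
t: 6.1
eef_pos: [0.5257, 0.0311, 0.0835]
ee_rot: [3.141, 0.001, 0.098]
force: [-3.7, -1.8, 1.1]
width: 0.0006
gripper_force: 1.9
t: 7.1
eef_pos: [0.4661, 0.026, 0.2684]
ee_rot: [-3.14, -0.01, 0.099]
force: [0.4, 0.5, -0.8]
width: 0.0748
gripper_force: 0.0
7.1 [0.4661 0.026  0.2684] [-3.1395 -0.0098  0.0988] 0.07484722925083481
wrist handle [([325.0, 0.0], 0.58, array([0.6157, 0.0367, 0.16  ]))]
wrist drawer_front [([325.0, 109.0], 0.97, array([0.5409, 0.0268, 0.07  ]))]
top handle [([287.0, 277.0], 0.97, array([0.2502, 0.2434, 0.16  ])), ([202.0, 212.0], 0.96, array([0.4693, 0.5421, 0.16  ])), ([351.0, 172.0], 0.73, array([0.6127, 0.0279, 0.16  ])), ([450.0, 284.0], 0.65, array([ 0.2363, -0.3071,  0.16  ]))]
top drawer_front [([351.0, 197.0], 0.44, array([0.5351, 0.0215, 0.07  ]))]
scene handle [([188.0, 116.0], 0.94, array([ 0.2629, -0.3051,  0.16  ])), ([366.0, 137.0], 0.9, array([0.2863, 0.2469, 0.16  ])), ([280.0, 219.0], 0.86, array([0.6155, 0.0391, 0.16  ])), ([280.0, 249.0], 0.66, array([0.7049, 0.0542, 0.16  ])), ([475.0, 202.0], 0.65, array([0.4949, 0.5513, 0.16  ])), ([289.0, 288.0], 0.47, array([0.8054, 0.0923, 0.16  ]))]
scene drawer_front [([384.0, 149.0], 0.59, array([0.2397, 0.3128, 0.07  ])), ([280.0, 216.0], 0.52, array([0.5422, 0.0233, 0.07  ])), ([490.0, 227.0], 0.5, array([0.506 , 0.6179, 0.07  ]))]
```

View pics/wrist2.png

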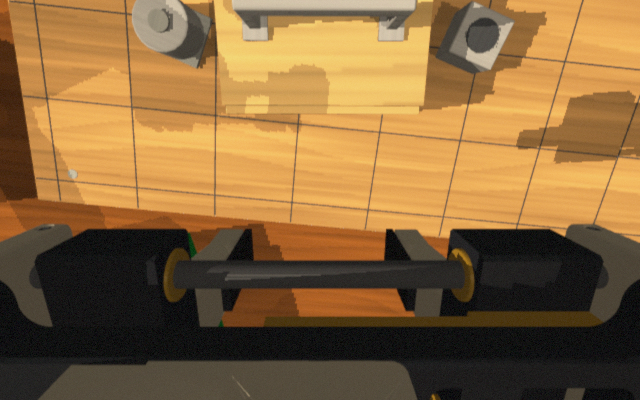

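The wrist view shows the drawer flush shut, with the panel's top edge at row ~108, columns 225–420. The bar is at the upper edge (235–415, row 5), between the motor (160,20) and the bearing (480,35). I go forward to see the bar whole.

```bash
python3 -m handwheel '[{"delta_pos":[1,0.1,0],"dr":[0,0,0]},{"delta_pos":[1,0.1,0],"dr":[0,0,0]},{"delta_pos":[0.8,0.08,0],"dr":[0,0,0]},{"delta_pos":[0,0,0],"dr":[0,0,0]},{"delta_pos":[0,0,0],"dr":[0,0,0]},{"delta_pos":[0,0,0],"dr":[0,0,0]}]' -1
python3 - <<'E'
from h import *
np.set_printoptions(precision=4,suppress=True)
s=get_state();print(s['t'],s['eef_pos'],s['ee_rot'],s['width'])
c='wrist';K=calibration(c);im=grab_frame(c);cv2.imwrite('pics/w3.png',im[:,:,::-1])
for q,z in (('handle',.16),('drawer_front',.07)):
    print(c,q,[(np.round(d['location']).tolist(),round(d['conf'],2),on(c,d['location'],z,K)) for d in mark_of(c,q)])
# expected bar ends
for y in (-.065,.065): 
    p=np.array([.615,.036,.168])+y*np.array([-np.sin(.1),np.cos(.1),0]);print(proj(c,p,K))
np.save('Kw3.npy',K,allow_pickle=True)
E
```

```text
t: 8.15
eef_pos: [0.5465, 0.0332, 0.2633]
ee_rot: [3.141, 0.001, 0.098]
force: [-0.0, 0.4, -0.2]
width: 0.0879
gripper_force: 0.0
8.15 [0.5465 0.0332 0.2633] [3.1415 0.0007 0.0979] 0.0878832332911267
wrist handle [([319.0, 114.0], 0.77, array([0.6153, 0.04  , 0.16  ]))]
wrist drawer_front []
[411.034  115.0669]
[237.3561 115.3832]
```

View pics/w3.png

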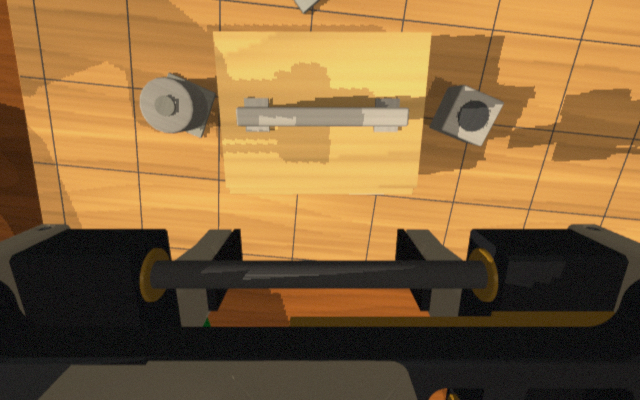

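The bar spans (237,116)–(409,117), matching the prediction for middle (0.6145, 0.037) and yaw 0.098. I turn −90° over it, then check before descending.

```bash
python3 -m handwheel '[{"delta_pos":[0.227,0.013,0],"dr":[0,0,-8]},{"delta_pos":[0.227,0.013,0],"dr":[0,0,-8]},{"delta_pos":[0.227,0.013,0],"dr":[0,0,-8]},{"delta_pos":[0.227,0.013,0],"dr":[0,0,-8]},{"delta_pos":[0.227,0.013,0],"dr":[0,0,-8]},{"delta_pos":[0.227,0.013,0],"dr":[0,0,-8]},{"delta_pos":[0.227,0.013,0],"dr":[0,0,-8]},{"delta_pos":[0.227,0.013,0],"dr":[0,0,-8]},{"delta_pos":[0.227,0.013,0],"dr":[0,0,-8]},{"delta_pos":[0.227,0.013,0],"dr":[0,0,-8]}]' -1
python3 -m handwheel '[{"delta_pos":[0,0,0],"dr":[0,0,-5]},{"delta_pos":[0,0,0],"dr":[0,0,-5]},{"delta_pos":[0,0,0],"dr":[0,0,0]},{"delta_pos":[0,0,0],"dr":[0,0,0]},{"delta_pos":[0,0,0],"dr":[0,0,0]}]'
python3 - <<'E'
from h import *
np.set_printoptions(precision=4,suppress=True)
c='wrist';K=calibration(c);im=grab_frame(c);cv2.imwrite('pics/w4.png',im[:,:,::-1])
for q,z in (('handle',.16),):
    print(c,q,[(np.round(d['location']).tolist(),round(d['conf'],2),on(c,d['location'],z,K)) for d in mark_of(c,q)])
for y in (-.065,0,.065):
    p=np.array([.6145,.037,.168])+y*np.array([-np.sin(.1),np.cos(.1),0]);print(proj(c,p,K))
E
```

```text
t: 9.3
eef_pos: [0.6151, 0.0373, 0.264]
ee_rot: [-3.141, 0.0, -1.304]
force: [-0.6, 0.1, -0.2]
width: 0.0873
gripper_force: 0.0
t: 9.8
eef_pos: [0.615, 0.0373, 0.2638]
ee_rot: [-3.141, 0.0, -1.471]
force: [0.3, 0.3, 0.2]
width: 0.0877
gripper_force: 0.0
wrist handle [([319.0, 198.0], 0.89, array([0.6144, 0.0358, 0.16  ]))]
[318.4128 120.0907]
[318.384  202.4119]
[318.3592 273.5729]
```

View pics/w4.png

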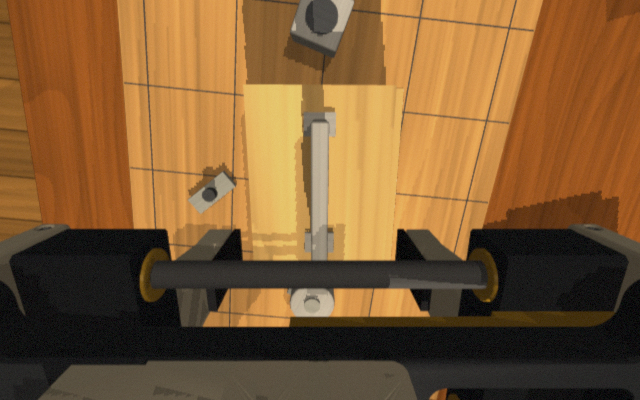

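The bar stands vertical at column 320, between the jaws (fingers at ~215 and ~420). I descend and grip.

```bash
python3 -m handwheel '[{"delta_pos":[0,0,-0.6],"dr":[0,0,0]},{"delta_pos":[0,0,-0.6],"dr":[0,0,0]},{"delta_pos":[0,0,-0.6],"dr":[0,0,0]},{"delta_pos":[0,0,-0.6],"dr":[0,0,0]},{"delta_pos":[0,0,-0.6],"dr":[0,0,0]},{"delta_pos":[0,0,-0.5],"dr":[0,0,0]},{"delta_pos":[0,0,0],"dr":[0,0,0]},{"delta_pos":[0,0,0],"dr":[0,0,0]}]' -1
python3 -m handwheel '[{"delta_pos":[0,0,0],"dr":[0,0,0]},{"delta_pos":[0,0,0],"dr":[0,0,0]},{"delta_pos":[0,0,0],"dr":[0,0,0]},{"delta_pos":[0,0,0],"dr":[0,0,0]},{"delta_pos":[0,0,0],"dr":[0,0,0]},{"delta_pos":[0,0,0],"dr":[0,0,0]},{"delta_pos":[0,0,0],"dr":[0,0,0]},{"delta_pos":[0,0,0],"dr":[0,0,0]},{"delta_pos":[0,0,0],"dr":[0,0,0]},{"delta_pos":[0,0,0],"dr":[0,0,0]}]' 1 50
```

```text
t: 10.7
eef_pos: [0.6154, 0.0372, 0.1589]
ee_rot: [3.141, -0.0, -1.472]
force: [-1.1, -0.1, -0.3]
width: 0.0878
gripper_force: 0.0
t: 11.7
eef_pos: [0.615, 0.0372, 0.1585]
ee_rot: [3.141, -0.0, -1.473]
force: [-0.2, 0.1, -6.2]
width: 0.0133
gripper_force: 50.1
```

```bash
python3 -m handwheel '[{"delta_pos":[0,0,0.1],"dr":[0,0,0]},{"delta_pos":[0,0,0.2],"dr":[0,0,0]},{"delta_pos":[0,0,0.2],"dr":[0,0,0]},{"delta_pos":[0,0,0.2],"dr":[0,0,0]},{"delta_pos":[0,0,0.1],"dr":[0,0,0]},{"delta_pos":[0,0,0],"dr":[0,0,0]},{"delta_pos":[0,0,0],"dr":[0,0,0]}]'
python3 - <<'E'
from h import *
s=get_state();print(s['force'],s['moment'])
for c in ('wrist','scene'): cv2.imwrite(f'pics/l_{c}.png',grab_frame(c)[:,:,::-1])
a=cv2.imread('pics/l_scene.png')[130:280,180:390];b=cv2.imread('pics/l_wrist.png')
cv2.imwrite('pics/l.png',np.hstack([cv2.resize(a,(420,300)),cv2.resize(b,(380,238))[:, :] if 0 else cv2.copyMakeBorder(cv2.resize(b,(380,238)),0,62,0,0,0)]))
E
```

```text
t: 12.4
eef_pos: [0.6151, 0.0373, 0.1825]
ee_rot: [3.142, 0.0, -1.473]
force: [-0.7, -0.8, -8.4]
width: 0.0138
gripper_force: 50.0
[-0.74284847 -0.79901103 -8.35018344] [ 0.12067889 -0.07642241 -0.01060237]
```

View pics/l.png

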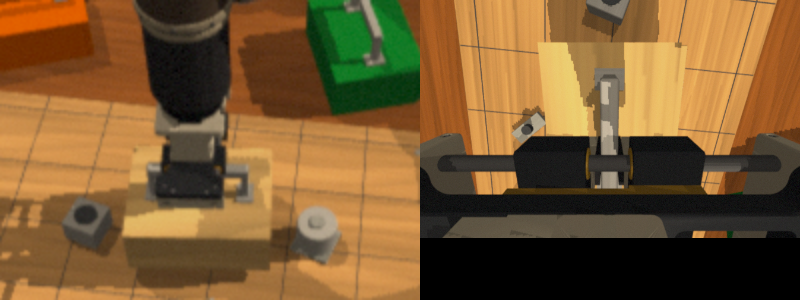

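The scene half of the picture shows the case hanging level in the grip. In the wrist half the bar is between the jaws at (610,170). The load is about 8.4 N, so its full weight is carried. I lift on and hold.

```bash
python3 -m handwheel '[{"delta_pos":[0,0,0.2],"dr":[0,0,0]},{"delta_pos":[0,0,0.4],"dr":[0,0,0]},{"delta_pos":[0,0,0.5],"dr":[0,0,0]},{"delta_pos":[0,0,0.5],"dr":[0,0,0]},{"delta_pos":[0,0,0.5],"dr":[0,0,0]},{"delta_pos":[0,0,0.5],"dr":[0,0,0]},{"delta_pos":[0,0,0.4],"dr":[0,0,0]},{"delta_pos":[0,0,0.3],"dr":[0,0,0]},{"delta_pos":[0,0,0.2],"dr":[0,0,0]},{"delta_pos":[0,0,0.1],"dr":[0,0,0]}]'
python3 -m handwheel '[{"delta_pos":[0,0,0],"dr":[0,0,0]},{"delta_pos":[0,0,0],"dr":[0,0,0]},{"delta_pos":[0,0,0],"dr":[0,0,0]},{"delta_pos":[0,0,0],"dr":[0,0,0]},{"delta_pos":[0,0,0],"dr":[0,0,0]},{"delta_pos":[0,0,0],"dr":[0,0,0]},{"delta_pos":[0,0,0],"dr":[0,0,0]},{"delta_pos":[0,0,0],"dr":[0,0,0]},{"delta_pos":[0,0,0],"dr":[0,0,0]},{"delta_pos":[0,0,0],"dr":[0,0,0]}]'
python3 -m handwheel '[{"delta_pos":[0,0,0],"dr":[0,0,0]},{"delta_pos":[0,0,0],"dr":[0,0,0]},{"delta_pos":[0,0,0],"dr":[0,0,0]},{"delta_pos":[0,0,0],"dr":[0,0,0]},{"delta_pos":[0,0,0],"dr":[0,0,0]},{"delta_pos":[0,0,0],"dr":[0,0,0]},{"delta_pos":[0,0,0],"dr":[0,0,0]},{"delta_pos":[0,0,0],"dr":[0,0,0]},{"delta_pos":[0,0,0],"dr":[0,0,0]},{"delta_pos":[0,0,0],"dr":[0,0,0]}]'
python3 - <<'E'
from h import *
c=grab_frame('scene')[:,:,::-1]
cv2.imwrite('pics/end.png',cv2.resize(c[80:300,160:420],(780,600*11//10*1)) [:600])
E
```

```text
t: 13.5
eef_pos: [0.6153, 0.0373, 0.2911]
ee_rot: [-3.141, 0.0, -1.473]
force: [-0.7, 0.7, -8.4]
width: 0.0135
gripper_force: 50.0
t: 14.5
eef_pos: [0.6152, 0.0373, 0.2906]
ee_rot: [3.142, 0.0, -1.473]
force: [-0.4, -0.1, -7.7]
width: 0.0135
gripper_force: 50.0
t: 15.5
eef_pos: [0.6152, 0.0373, 0.2905]
ee_rot: [3.141, -0.0, -1.473]
force: [0.3, 0.3, -8.4]
width: 0.0134
gripper_force: 50.0
```

View pics/end.png

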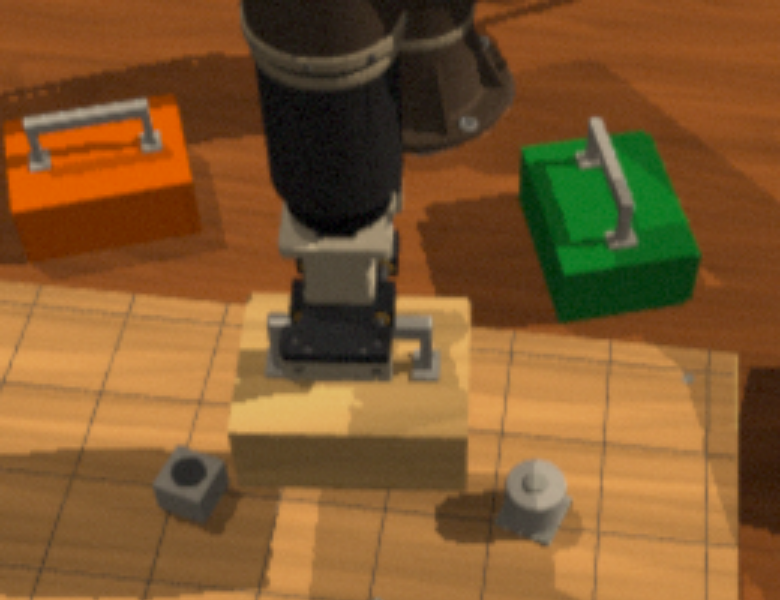

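The case hangs level, about 13 cm above the board, with the bearing (190,480) and motor (535,500) where they were. It has been steady for 2 s, so I hand it in.

```bash
python3 -m handwheel '[{"delta_pos":[0,0,0],"dr":[0,0,0]},{"delta_pos":[0,0,0],"dr":[0,0,0]},{"delta_pos":[0,0,0],"dr":[0,0,0]},{"delta_pos":[0,0,0],"dr":[0,0,0]},{"delta_pos":[0,0,0],"dr":[0,0,0]}]'; python3 -c "
from station import job_done
print(job_done())"
```

```text
t: 16.05
eef_pos: [0.6152, 0.0373, 0.2906]
ee_rot: [3.142, -0.0, -1.473]
force: [-0.8, 0.6, -8.0]
width: 0.0139
gripper_force: 50.0
the job is handed in; nothing more can be done
None
```

I pushed the plywood case's drawer shut on the board, then lifted the case by the middle of its handle to about 13 cm above the board, held it level and steady for over 2 s, and handed the job in at 16 s while still holding it; no verdict came back.

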